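Dispense one breathing filter and slide it onto the ready square

TASK

Press the filter dispenser's plunger once, all the way down, so that a single filter disc comes out of its mouth, and let the plunger come back up. Then nudge that disc along the table with the fingertips until it lies wholly within the square taped on the table. Do not pick the disc up, leave the other discs in the dispenser, do not disturb the other things on the table, and finish clear of everything.

Things in the scene. Friction and masses are not known exactly. Their poses are not given: they have to be found in the camera images.
- dispenser: White plastic filter dispenser fixed to the table, 174 long (x), 64 wide (y), 46 high without its plunger. Origin: on the table under the centre of the magazine, the open-topped shaft holding the stack of discs; x points level out of the mouth, z up. Its front face is at x = +29.5; the closed rear housing, also 46 high, reaches back to x = -144.5 and carries the plunger at x = -95, y = 0
- mouth (a point): Middle of the mouth's sill, on the table at the clear front wall's outer face (dispenser x = +29.5). The mouth is a slot 17 high. There is no floor: discs slide on the table itself. A full press slides the bottom disc straight out until its centre is about 58 beyond this point, where it stays, lying flat; the next disc then drops in its place, and a second full press would eject that too
- plunger (a joint): The dispenser's plunger: a grey round cap of 38 diameter on a steel stem, on top of the rear housing, pressed straight down. 0 = up, 0.030 = fully down (30 mm). A spring brings it back up by itself; it takes about 5 N to start and 8 to 15 N while it pushes a disc out, and has a firm stop there
- plunger_top (a point): Centre of the plunger cap's top face, which is flat, 38 across; 90 above the table when up, 60 when fully down
- disc1: The lowest filter disc in the magazine, the one that comes out: a round flat white plastic disc, 48 diameter, 12 thick, about 20 g, with a paper-coloured middle. Origin: centre of its underside; z is its axis. Starts on the table at the dispenser's origin; slides on the table without rolling when pushed at its rim
- disc2: Second disc of the stack, like disc1 and on top of it (stays in the dispenser)
- disc3: Third disc of the stack, like disc1 (stays in the dispenser)
- disc4: Top disc of the stack, like disc1; its top is 48 above the table at the start (stays in the dispenser)
- square: Square outline of flat black tape on the table, nothing to bump into: 96 inside, 112 outside, tape 8 wide. Origin: its centre, on the table; x and y axes along its sides. It lies about 130 to 170 to the left or to the right of the dispenser's axis, abreast of where the disc comes out, and the table between is clear
- jar: Low clear jar with a grey cap, 58 diameter, 55 high, loose; it stands on the other side of the mouth from the square. Origin: centre of its underside. Leave alone
- tube1: White card mouthpiece tube standing upright, 30 diameter, 65 high, loose, beside the rear housing. Origin: centre of its underside. Leave alone
- tube2: Another such tube on the other side of the rear housing. Leave alone
- bottle: White bottle, 60 diameter, 160 high, loose, origin at the centre of its underside. Leave alone
- mouse: Black computer mouse, 100 by 58 by 32, loose, origin at the centre of its underside. Leave alone
- sensor: Flow sensor lying on the table: grey tube 38 diameter, 100 long, with a black handle 100 long, loose. Origin: on the table under the middle of the tube. Leave alone
- case: Grey plastic case, 75 by 50 by 24, loose, origin at the centre of its underside. Leave alone

How it is judged:
By the outcome, as a careful person would: the job done as asked, in the order asked, and still so for the second after the job is handed in, with the robot touching nothing.
It also fails if it takes over 48 s, if anything falls off the work surface, if the arm or the gripper's body presses on something with over 40 N, if the wrist force passes 120 N, or if a joint passes its speed limit or range.

ROBOT

A 7-joint arm with a two-finger parallel gripper is mounted at the origin on the work surface. World frame = base frame: x ahead of the robot, y to its left, z up, the work surface at z = 0. Lengths are in m, angles in rad, forces in N, time in s.
With the tool pointing down it reaches from about 0.425 to 0.875 m from the base axis. Payload 8.4 kg.
Tool frame: the origin (TCP) lies midway between the tips of the shut fingers; the grasp point (between the pads) lies 19 mm behind it; z points along the fingers, y is the direction in which the jaws open and shut (so a half turn about z gives the same grasp; the last joint's range is limited). The gripper opens to 85 mm and grips with 20 to 120 N. Pads are 22 mm wide; open, the fingers measure 114 mm over their backs; the gripper's body (76 mm by 85 mm) begins 54 mm behind the grasp point. The pads swing forward as they close: fully open they stand 13 mm farther back than shut.
Start: joints at [-1.22, 0.333, 0.04, 1.465, -0.013, 1.343, -0.059], TCP at [0.283, 0.585, 0.231] pointing down, gripper open.
Joint ranges: [-2.58, 2.58], [-0.38, 2.09], [-1.3, 1.39], [0.25, 2.4], [-1.5, 4.64], [0.08, 2.09], [-2.65, 2.65]. Speed limits (rad/s): [2.22, 2.22, 2.79, 2.79, 3.14, 3.14, 3.14].

INTERFACE

Orientations are given as a rotation vector (axis times angle).
In Python, from station import ctrl gives the robot as it stands.
- The arm moves only by the tool carry_out, never from a script. Its argument "rows" is a list of rows, each an object with "slide": the shift along the tool's x, y, z in m, a list of three; "rotation": the turn, a rotation vector about the tool's x, y, z in degrees, a list of three; "hand": the finger opening in m, from 0 to 0.0854. In form: [{"slide": [dx, dy, dz], "rotation": [rx, ry, rz], "hand": hand}, ...]. A call has 1 to 5 rows; each row shifts and turns the commanded pose from where the row before left it, along the tool's axes as they then stand; what a row does not reach is not made up. A row lasts 1/12 s, in which the tool goes at most 41.7 mm and 7.16 degrees, less where a joint would pass 70% of its speed; a pose out of reach is approached as far as the arm can. A call is refused whole if a number of a shift passes 0.0417 or a number of a turn 7.16, either way. A call with a gripper value outside its range is refused whole. The fingers move at their own pace and stop on an object; "newtons" is the grip in N (left out, the last holds). Time passes only in rows, so rows that do not move let the fingers close. It gives the time, the measured TCP pose, the force and the opening at its end, in the units of the state.
- ctrl.sense(): the state, without advancing time (a new reading comes with each control period).
- ctrl.snapshot(name): name is "scene" or "top" or "wrist"; returns a dict with "pixels" (480x640x3 uint8, red, green, blue), "range_z" (480x640 float32, m along the optical axis (not along the pixel's ray), 0 where there is no reading), "camera_matrix" (3x3 intrinsics, pixels), "rvec" (rotation vector, rad) and "tvec" (3), from world to camera coordinates, as OpenCV has them. Camera axes: x right, y down, z forward; pixel columns grow to the right and rows downward; lengths in m; the calibration is good to about 2 mm. A picture is of the moment at which its call begins.
- ctrl.close_job(): hands the job in, once; it reports no verdict.
The state is a dict: "clock": time; "joint_positions": joint angles; "joint_velocities": joint speeds; "joint_torque": joint torques, N m; "eef_pos": TCP position; "orientation": TCP orientation; "ft_force": force on the tool from outside, world axes, zero at the start; "moment": the same for the moment, N m; "finger_gap": opening from 0.0 (shut) to 1.0 (fully open).
Only numpy, scipy, OpenCV 4.12 (cv2) and the standard library are available. Lean on these libraries where they do the work, as an engineer would, in place of code of your own. Each camera call takes 0.05 s, during which the arm holds its last target.

## Working session

There is one attempt and no reset: what is moved stays moved. The work goes in short steps, Python scripts to look and compute and a tool call to move; the robot and the scene stay as the last step left them, time stands still between calls to the robot, and variables do not carry over. Pictures are saved under pics/ and viewed, and the job is handed in when it is done.

Besides the shell and the picture viewer there is one more tool, called after "Emit:" as name(argument=value, ...), one argument or row to a line, values as JSON. carry_out: Moves the arm, as the interface text tells. Its arguments: {"type":"object","properties":{"rows":{"type":"array","items":{"type":"object","properties":{"slide":{"type":"array","items":{"type":"number"}},"rotation":{"type":"array","items":{"type":"number"}},"hand":{"type":"number"}}}},"newtons":{"type":"number"}},"required":["rows"]}

```bash
mkdir -p pics; ls; python3 - <<'E'
from station import ctrl
import cv2,numpy as np
s=ctrl.sense(); print({k:np.round(v,3) for k,v in s.items()})
for n in ["top","scene"]:
    r=ctrl.snapshot(n); cv2.imwrite(f"pics/{n}0.png",r["pixels"][:,:,::-1]); np.savez(f"{n}0.npz",**r)
E
```

```text
pics
{'clock': np.float64(0.0), 'joint_positions': array([-1.22 ,  0.334,  0.04 ,  1.466, -0.013,  1.343, -0.059]), 'joint_velocities': array([-0.001,  0.   , -0.001, -0.001,  0.001,  0.001, -0.   ]), 'joint_torque': array([-0.0000e+00, -6.5856e+01,  1.3660e+00, -4.0556e+01,  1.7000e-02,
        1.3000e-02,  0.0000e+00]), 'eef_pos': array([0.282, 0.585, 0.23 ]), 'orientation': array([-7.010e-01, -3.062e+00,  2.000e-03]), 'ft_force': array([ 0.621,  0.54 , -0.699]), 'moment': array([ 0.002, -0.001, -0.006]), 'finger_gap': np.float64(0.996)}
```

View pics/top0.png

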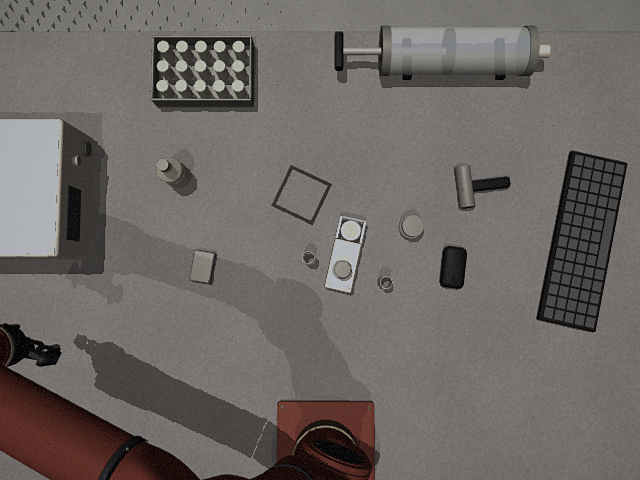

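View pics/scene0.png

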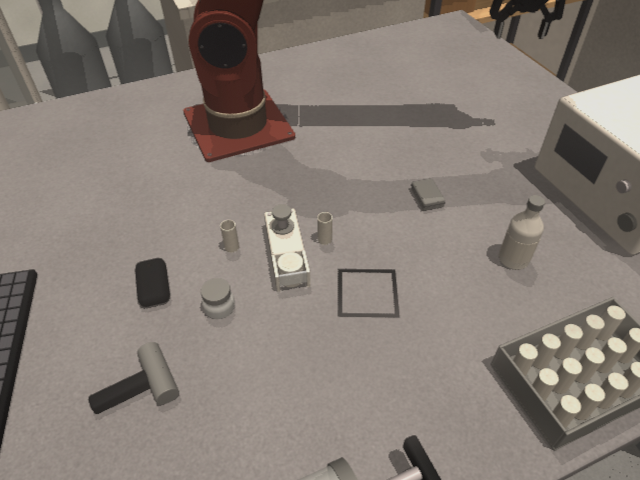

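The top view shows the dispenser magazine at about (350,231), the plunger at (343,268), the square at about (302,194) and the jar at (411,227). The base is at the bottom of the picture. I'll enlarge this area.

```bash
cat > h.py <<'E'
import numpy as np,cv2
def load(n): 
    return dict(np.load(n))
def ray(r,u,v,z):
    K=r["camera_matrix"];R=cv2.Rodrigues(r["rvec"])[0];t=r["tvec"].reshape(3)
    d=R.T@np.linalg.inv(K)@np.array([u,v,1.]);c=-R.T@t
    return c+d*(z-c[2])/d[2]
def proj(r,p):
    return cv2.projectPoints(np.array(p,float).reshape(-1,3),r["rvec"],r["tvec"],r["camera_matrix"],None)[0].reshape(-1,2)
E
python3 - <<'E'
from h import *
r=load("top0.npz");im=r["pixels"][:,:,::-1]
c=im[155:305,260:440];cv2.imwrite("pics/top0c.png",cv2.resize(c,None,fx=4,fy=4,interpolation=cv2.INTER_CUBIC))
print(r["camera_matrix"],-cv2.Rodrigues(r["rvec"])[0].T@r["tvec"].reshape(3))
r=load("scene0.npz");im=r["pixels"][:,:,::-1]
c=im[190:340,190:410];cv2.imwrite("pics/scene0c.png",cv2.resize(c,None,fx=3.6,fy=3.6,interpolation=cv2.INTER_CUBIC))
E
```

```text
[[611.86414525   0.         318.66460188]
 [  0.         611.86414525 230.66177879]
 [  0.           0.           1.        ]] [0.40393107 0.00880866 1.48967442]
```

View pics/top0c.png

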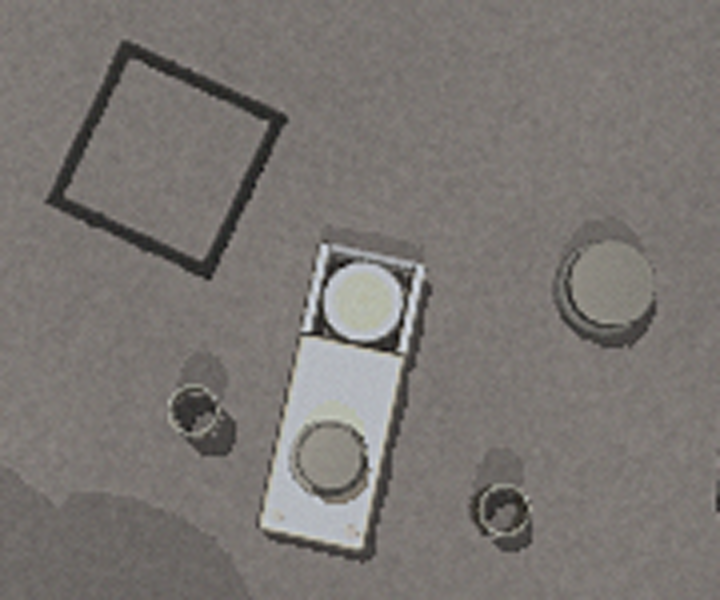

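View pics/scene0c.png

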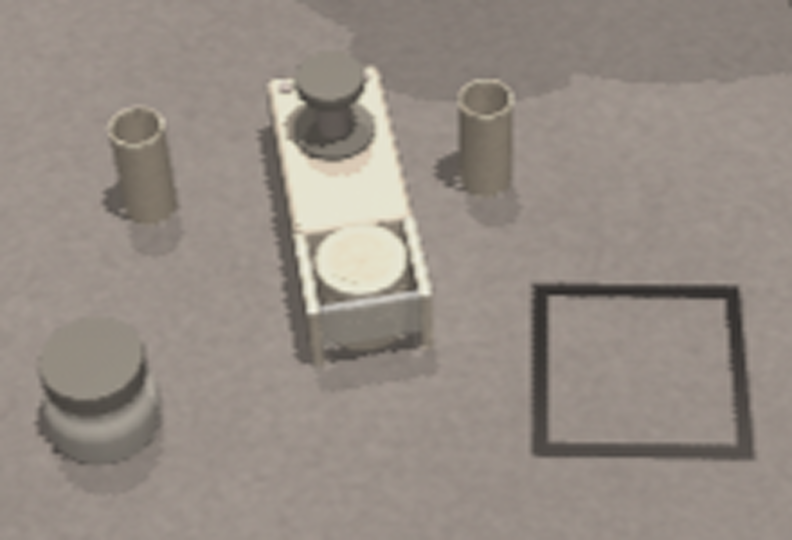

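```bash
python3 - <<'E'
from h import *
r=load("top0.npz")
f=lambda x,y,z:ray(r,260+(x+.5)/4-.5,155+(y+.5)/4-.5,z)
for n,x,y,z in [("FL",326,243,.046),("FR",427,266,.046),("RL",261,526,.046),("RR",364,550,.046),("disc4",363,301,.048),("plunger",328,455,.09),("sq",124,41,0),("sq",288,119,0),("sq",210,278,0),("sq",47,201,0),("jar",613,283,.055),("t1",195,411,.065),("t2",503,511,.065)]: print(n,f(x,y,z).round(4))
from station import ctrl
R=cv2.Rodrigues(ctrl.sense()["orientation"])[0];print(R.round(3))
F=(f(326,243,.046)+f(427,266,.046))/2;B=(f(261,526,.046)+f(364,550,.046))/2
d=(F-B)[:2];L=np.linalg.norm(d);d/=L;print("axis",d,L,np.degrees(np.arctan2(d[1],d[0])))
C=(F+B)[:2]/2; o=C+d*(144.5-29.5)/2e3;print("origin",o,"plunger",o-.095*d,"disc eject",o+d*(.0295+.058))
E
```

```text
FL [ 0.5534 -0.0363  0.046 ]
FR [ 0.5399 -0.0961  0.046 ]
RL [0.3862 0.0018 0.046 ]
RR [ 0.3724 -0.0586  0.046 ]
disc4 [ 0.5188 -0.0581  0.048 ]
plunger [ 0.4272 -0.0361  0.09  ]
sq [0.6829 0.0867 0.    ]
sq [ 0.6346 -0.0144  0.    ]
sq [0.5365 0.0331 0.    ]
sq [0.5836 0.1332 0.    ]
jar [ 0.5293 -0.2047  0.055 ]
t1 [0.453  0.0405 0.065 ]
t2 [ 0.3955 -0.1383  0.065 ]
[[-0.901  0.435 -0.001]
 [ 0.435  0.901 -0.001]
 [-0.    -0.001 -1.   ]]
axis [ 0.97542774 -0.22031959] 0.17155685053308878 -12.727804472213586
origin [ 0.51904829 -0.05997119] plunger [ 0.42638265 -0.03904083] disc eject [ 0.60439821 -0.07924916]
```

```bash
cat > plan.py <<'E'
from h import *
def plan(start,wps,step=.036,ang=6.6):
    # start (x,y,z,yaw of tool y deg); tool z down
    cur=np.array(start,float);out=[]
    for w in wps:
        w=np.array(w,float);d=w-cur;n=int(max(np.ceil(np.linalg.norm(d[:3])/step),np.ceil(abs(d[3])/ang),1))
        for i in range(n):
            rem=(w-cur)/(n-i);a=np.radians(cur[3])
            ty=np.array([np.cos(a),np.sin(a)]);tx=np.array([-ty[1],ty[0]]) # x = y x z, z=-1
            s=np.round([rem[:2]@tx,rem[:2]@ty,-rem[2]],3);rz=round(-rem[3],1)
            out.append((list(map(float,s)),float(rz)))
            cur[:2]+=s[0]*tx+s[1]*ty;cur[2]-=s[2];cur[3]-=rz
    for o in out:print(o)
    print(cur)
def state():
    from station import ctrl
    s=ctrl.sense();R=cv2.Rodrigues(s["orientation"])[0]
    print(s["clock"],s["eef_pos"].round(4),"tilt",R[:,2].round(3),"F",s["ft_force"].round(1),s["finger_gap"])
    return [*s["eef_pos"],np.degrees(np.arctan2(R[1,1],R[0,1]))]
E
python3 - <<'E'
from plan import *
s=state();print(s)
plan(s,[(.50,.2,.23,30),(.431,-.038,.13,-2)])
E
```

```text
0.1 [0.2825 0.585  0.2305] tilt [-0.001 -0.001 -1.   ] F [ 0.4  0.1 -0.4] 0.996266856258415
[np.float64(0.2824754597763743), np.float64(0.584961402013785), np.float64(0.23051414053753538), np.float64(64.2279302436255)]
([-0.028, -0.019, 0.0], 2.6)
([-0.029, -0.018, 0.0], 2.6)
([-0.03, -0.017, 0.0], 2.6)
([-0.03, -0.015, 0.0], 2.6)
([-0.031, -0.014, 0.0], 2.6)
([-0.032, -0.013, 0.0], 2.7)
([-0.032, -0.011, 0.0], 2.6)
([-0.033, -0.01, 0.0], 2.7)
([-0.033, -0.008, 0.0], 2.6)
([-0.033, -0.007, 0.0], 2.7)
([-0.034, -0.005, 0.0], 2.6)
([-0.033, -0.003, 0.0], 2.7)
([-0.034, -0.002, 0.001], 2.6)
([-0.021, -0.022, 0.012], 4.0)
([-0.023, -0.021, 0.013], 4.0)
([-0.024, -0.019, 0.012], 4.0)
([-0.026, -0.018, 0.013], 4.0)
([-0.027, -0.016, 0.012], 4.0)
([-0.028, -0.013, 0.013], 4.0)
([-0.029, -0.012, 0.012], 4.0)
([-0.029, -0.01, 0.013], 4.0)
[ 0.43051065 -0.03786496  0.12951414 -1.97206976]
```

Emit:
carry_out(
  rows=[
    {"slide":[-0.028,-0.019,0],"rotation":[0,0,2.6],"hand":0},
    {"slide":[-0.029,-0.018,0],"rotation":[0,0,2.6],"hand":0},
    {"slide":[-0.03,-0.017,0],"rotation":[0,0,2.6],"hand":0},
    {"slide":[-0.03,-0.015,0],"rotation":[0,0,2.6],"hand":0},
    {"slide":[-0.031,-0.014,0],"rotation":[0,0,2.6],"hand":0},
  ],
  newtons=40,
)

```text
clock: 0.52
eef_pos: [0.3674, 0.4361, 0.2309]
orientation: [-1.046, -2.962, 0.001]
ft_force: [1.2, 0.3, 0.9]
finger_gap: 0.298
```

Emit:
carry_out(
  rows=[
    {"slide":[-0.032,-0.013,0],"rotation":[0,0,2.7],"hand":0},
    {"slide":[-0.032,-0.011,0],"rotation":[0,0,2.6],"hand":0},
    {"slide":[-0.033,-0.01,0],"rotation":[0,0,2.7],"hand":0},
    {"slide":[-0.033,-0.008,0],"rotation":[0,0,2.6],"hand":0},
    {"slide":[-0.033,-0.007,0],"rotation":[0,0,2.7],"hand":0},
  ],
)

```text
clock: 0.93
eef_pos: [0.4506, 0.2871, 0.2311]
orientation: [-1.382, -2.821, 0.0]
ft_force: [1.0, -0.2, -0.2]
finger_gap: 0.001
```

Emit:
carry_out(
  rows=[
    {"slide":[-0.034,-0.005,0],"rotation":[0,0,2.6],"hand":0},
    {"slide":[-0.033,-0.003,0],"rotation":[0,0,2.7],"hand":0},
    {"slide":[-0.034,-0.002,0.001],"rotation":[0,0,2.6],"hand":0},
    {"slide":[-0.021,-0.022,0.012],"rotation":[0,0,4],"hand":0},
    {"slide":[-0.023,-0.021,0.013],"rotation":[0,0,4],"hand":0},
  ],
)

```text
clock: 1.35
eef_pos: [0.4838, 0.1398, 0.2051]
orientation: [1.762, 2.6, 0.0]
ft_force: [-0.1, -0.5, 0.2]
finger_gap: -0.001
```

Emit:
carry_out(
  rows=[
    {"slide":[-0.024,-0.019,0.012],"rotation":[0,0,4],"hand":0},
    {"slide":[-0.026,-0.018,0.013],"rotation":[0,0,4],"hand":0},
    {"slide":[-0.027,-0.016,0.012],"rotation":[0,0,4],"hand":0},
    {"slide":[-0.028,-0.013,0.013],"rotation":[0,0,4],"hand":0},
    {"slide":[-0.029,-0.012,0.012],"rotation":[0,0,4],"hand":0},
  ],
)

```text
clock: 1.77
eef_pos: [0.4387, -0.0095, 0.1425]
orientation: [-2.185, -2.257, -0.0]
ft_force: [0.2, -0.1, -0.1]
finger_gap: 0.002
```

Emit:
carry_out(
  rows=[
    {"slide":[-0.029,-0.01,0.013],"rotation":[0,0,4],"hand":0},
    {"slide":[0,0,0],"rotation":[0,0,0],"hand":0},
    {"slide":[0,0,0],"rotation":[0,0,0],"hand":0},
  ],
)

```text
clock: 2.02
eef_pos: [0.4296, -0.0389, 0.1297]
orientation: [-2.262, -2.179, 0.001]
ft_force: [1.3, 0.8, 0.3]
finger_gap: -0.002
```

```bash
python3 - <<'E'
from plan import *
from station import ctrl
s=state();print(s)
ims=[]
for n in ["top","scene","wrist"]:
    r=ctrl.snapshot(n);im=r["pixels"][:,:,::-1];np.savez(n+"1.npz",**r)
    if n=="top": im=im[190:310,280:440]
    if n=="scene": im=im[150:330,190:430]
    ims.append(cv2.resize(im,(533,400) if n!="x" else None))
cv2.imwrite("pics/w1.png",np.hstack([cv2.resize(i,(400,300)) for i in ims[1:]]))
E
```

```text
2.0167 [ 0.4296 -0.0389  0.1297] tilt [-0.001  0.    -1.   ] F [1.3 0.8 0.3] -0.0017772730769281093
[np.float64(0.4295656054628468), np.float64(-0.03885246806632964), np.float64(0.12970456244219133), np.float64(-2.1509260941321204)]
```

View pics/w1.png

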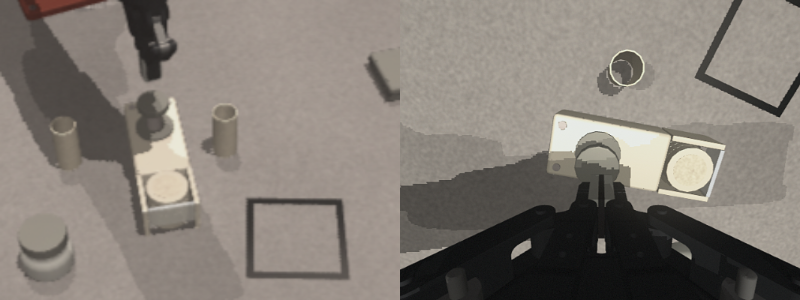

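Left (scene view): the shut fingers stand just above the cap. Right (wrist view): the cap is at about (598,155), with the finger pair beside it. I'll check the cap centre from depth.

```bash
python3 - <<'E'
from h import *
for n in ("wrist1","top0"):
    r=load(n+".npz");K=r["camera_matrix"];R=cv2.Rodrigues(r["rvec"])[0];t=r["tvec"].reshape(3)
    v,u=np.mgrid[:480,:640];d=r["range_z"]
    P=np.stack([(u-K[0,2])/K[0,0]*d,(v-K[1,2])/K[1,1]*d,d],-1);W=(P-t)@R
    for lo,hi in ((.086,.095),(.042,.05)):
        m=(d>0)&(W[...,2]>lo)&(W[...,2]<hi)&(np.hypot(W[...,0]-.43,W[...,1]+.04)<.03)
        p=W[m];
        if len(p):
            print(n,lo,len(p),p.mean(0).round(4),p.min(0).round(4),p.max(0).round(4))
            if lo>.08: print(cv2.minEnclosingCircle(p[:,:2].astype(np.float32)))
E
```

```text
wrist1 0.086 3116 [ 0.4263 -0.0329  0.09  ] [ 0.4077 -0.0499  0.086 ] [ 0.4451 -0.0183  0.0925]
((0.4266194701194763, -0.03701849281787872), 0.01908126100897789)
wrist1 0.042 2414 [ 0.4364 -0.0297  0.047 ] [ 0.4    -0.0651  0.0442] [ 0.46 -0.01  0.05]
top0 0.086 181 [ 0.4262 -0.0369  0.09  ] [ 0.4076 -0.0554  0.086 ] [ 0.4441 -0.0186  0.0948]
((0.4262887239456177, -0.03712492063641548), 0.018820464611053467)
top0 0.042 204 [ 0.4324 -0.0411  0.0463] [ 0.4007 -0.0692  0.0421] [ 0.4595 -0.0101  0.05  ]
```

Emit:
carry_out(
  rows=[
    {"slide":[0.002,-0.002,0.017],"rotation":[0,0,0],"hand":0},
    {"slide":[0,0,0.017],"rotation":[0,0,0],"hand":0},
    {"slide":[0,0,0.005],"rotation":[0,0,0],"hand":0},
    {"slide":[0,0,0.006],"rotation":[0,0,0],"hand":0},
    {"slide":[0,0,0.006],"rotation":[0,0,0],"hand":0},
  ],
)

```text
clock: 2.58
eef_pos: [0.4285, -0.0344, 0.0797]
orientation: [-2.256, -2.184, 0.001]
ft_force: [-7.4, 2.5, 11.2]
finger_gap: 0.002
```

Emit:
carry_out(
  rows=[
    {"slide":[0,0,0.005],"rotation":[0,0,0],"hand":0},
    {"slide":[0,0,0.005],"rotation":[0,0,0],"hand":0},
    {"slide":[0,0,0.004],"rotation":[0,0,0],"hand":0},
    {"slide":[0,0,0.003],"rotation":[0,0,0],"hand":0},
    {"slide":[0,0,0],"rotation":[0,0,0],"hand":0},
  ],
)

```text
clock: 3.0
eef_pos: [0.4285, -0.0344, 0.0626]
orientation: [-2.257, -2.184, 0.001]
ft_force: [-6.0, 2.7, 7.5]
finger_gap: 0.002
```

Emit:
carry_out(
  rows=[
    {"slide":[0,0,0.002],"rotation":[0,0,0],"hand":0},
    {"slide":[0,0,0.001],"rotation":[0,0,0],"hand":0},
    {"slide":[0,0,0.001],"rotation":[0,0,0],"hand":0},
  ],
)

```text
clock: 3.25
eef_pos: [0.429, -0.0344, 0.0598]
orientation: [-2.257, -2.183, -0.0]
ft_force: [-14.3, 1.8, 37.9]
finger_gap: 0.0
```

The plunger is at its firm stop (38 N, z = 0.0598). I'll lift off and look.

Emit:
carry_out(
  rows=[
    {"slide":[0,0,-0.01],"rotation":[0,0,0],"hand":0},
    {"slide":[0,0,-0.015],"rotation":[0,0,0],"hand":0},
    {"slide":[0,0,-0.025],"rotation":[0,0,0],"hand":0},
    {"slide":[0,0,-0.03],"rotation":[0,0,0],"hand":0},
    {"slide":[0,0,-0.03],"rotation":[0,0,0],"hand":0.03},
  ],
)

```text
clock: 3.67
eef_pos: [0.4287, -0.0352, 0.1701]
orientation: [2.258, 2.184, -0.001]
ft_force: [0.6, 0.9, 0.7]
finger_gap: 0.125
```

```bash
python3 - <<'E'
from plan import *
from station import ctrl
s=state();print(s)
ims=[]
for n in ["top","scene","wrist"]:
    r=ctrl.snapshot(n);im=r["pixels"][:,:,::-1];np.savez(n+"2.npz",**r)
    if n=="top": im=im[155:305,260:460];cv2.imwrite("pics/t2.png",cv2.resize(im,None,fx=4,fy=4,interpolation=cv2.INTER_CUBIC))
    if n=="scene": im=im[150:330,190:430]
    ims.append(cv2.resize(im,(400,300)))
cv2.imwrite("pics/w2.png",np.hstack(ims[1:]))
E
```

```text
3.6667 [ 0.4287 -0.0352  0.1701] tilt [-0.    -0.001 -1.   ] F [0.6 0.9 0.7] 0.12472114355768302
[np.float64(0.4287022898709653), np.float64(-0.03516809466223128), np.float64(0.1701058217391368), np.float64(-1.920723761647523)]
```

View pics/w2.png

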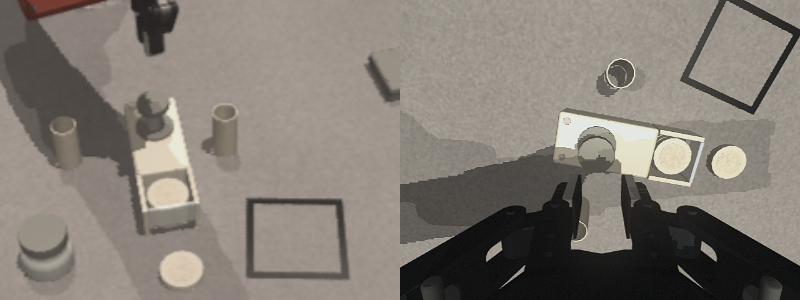

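View pics/t2.png

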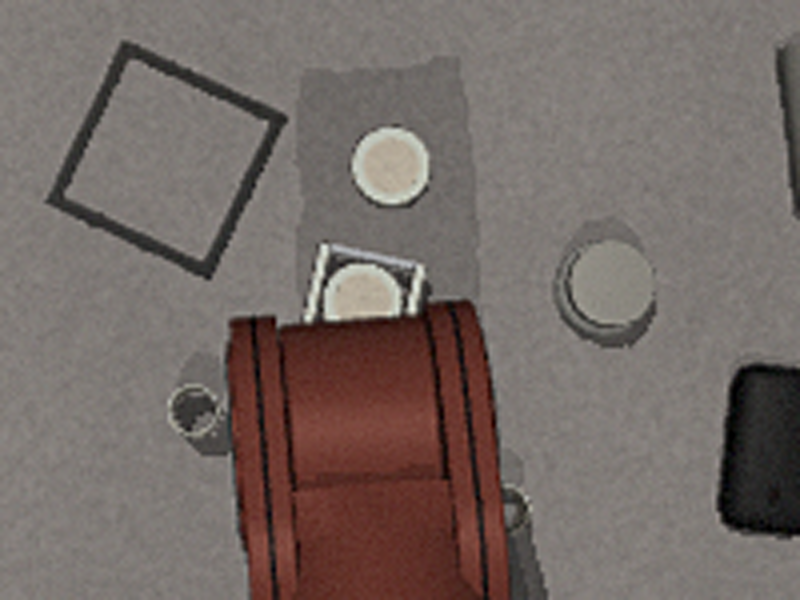

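The scene shows one disc lying in front of the mouth, with the plunger back up and the stack still in the magazine. In the enlarged top view the disc is at (391,166).

```bash
python3 - <<'E'
from plan import *
r=load("top2.npz")
f=lambda x,y,z:ray(r,260+(x+.5)/4-.5,155+(y+.5)/4-.5,z)
d=f(391,166,.012)[:2]; q=np.mean([f(*p,0) for p in [(124,41),(288,119),(210,278),(47,201)]],0)[:2]
# depth check
K=r["camera_matrix"];R=cv2.Rodrigues(r["rvec"])[0];t=r["tvec"].reshape(3)
v,u=np.mgrid[:480,:640];z=r["range_z"];W=(np.stack([(u-K[0,2])/K[0,0]*z,(v-K[1,2])/K[1,1]*z,z],-1)-t)@R
g=r["pixels"].min(-1)
m=(W[...,2]<.03)&(g>130)&(np.hypot(W[...,0]-d[0],W[...,1]-d[1])<.04)
print("blob",cv2.minEnclosingCircle(W[m][:,:2].astype(np.float32)),W[m].mean(0))
dist=np.linalg.norm(q-d);e=(q-d)/dist;yaw=np.degrees(np.arctan2(e[1],e[0]))-90
print(d,q,dist,yaw)
s0=d-.060*e
print("final TCP",q-.0297*e)
s=[*np.array([.4287,-.0352,.1701]),-1.92]
plan(s,[(.53,-.12,.15,-1.9),(*s0,.06,yaw),(*s0,.014,yaw)])
E
```

```text
blob ((0.6040478944778442, -0.07870811223983765), 0.025236982852220535) [ 0.60465118 -0.07675778  0.01142234]
[ 0.60407933 -0.07687107] [0.60939561 0.05965558] 0.1366301192329033 -2.2299448471045906
final TCP [0.60823998 0.02997807]
([-0.02, 0.026, 0.005], -0.0)
([-0.02, 0.026, 0.005], -0.0)
([-0.021, 0.026, 0.005], -0.0)
([-0.02, 0.026, 0.005], -0.0)
([-0.004, 0.018, 0.023], 0.1)
([-0.004, 0.018, 0.022], 0.1)
([-0.003, 0.018, 0.023], 0.1)
([-0.004, 0.018, 0.022], 0.0)
([0.0, 0.0, 0.023], 0.0)
([0.0, 0.0, 0.023], 0.0)
[ 0.60133973 -0.13722983  0.0141     -2.22      ]
```

Emit:
carry_out(
  rows=[
    {"slide":[-0.02,0.026,0.005],"rotation":[0,0,0],"hand":0.03},
    {"slide":[-0.02,0.026,0.005],"rotation":[0,0,0],"hand":0.03},
    {"slide":[-0.021,0.026,0.005],"rotation":[0,0,0],"hand":0.03},
    {"slide":[-0.02,0.026,0.005],"rotation":[0,0,0],"hand":0.03},
    {"slide":[-0.004,0.018,0.023],"rotation":[0,0,0.1],"hand":0.03},
  ],
)

```text
clock: 4.23
eef_pos: [0.5512, -0.1284, 0.127]
orientation: [2.259, 2.175, 0.003]
ft_force: [-0.1, 0.2, 1.5]
finger_gap: 0.352
```

Emit:
carry_out(
  rows=[
    {"slide":[-0.004,0.018,0.022],"rotation":[0,0,0.1],"hand":0.03},
    {"slide":[-0.003,0.018,0.023],"rotation":[0,0,0.1],"hand":0.03},
    {"slide":[-0.004,0.018,0.022],"rotation":[0,0,0],"hand":0.03},
    {"slide":[0,0,0.02],"rotation":[0,0,0],"hand":0.03},
    {"slide":[0,0,0.015],"rotation":[0,0,0],"hand":0.03},
  ],
)

```text
clock: 4.65
eef_pos: [0.6007, -0.1374, 0.02]
orientation: [-2.263, -2.177, 0.005]
ft_force: [0.0, 0.3, -0.4]
finger_gap: 0.353
```

```bash
python3 - <<'E'
from plan import *
from station import ctrl
s=state();print(s)
ims=[]
for n in ["scene","wrist"]:
    r=ctrl.snapshot(n);im=r["pixels"][:,:,::-1]
    if n=="scene": im=im[180:360,190:430]
    ims.append(cv2.resize(im,(400,300),interpolation=cv2.INTER_AREA if n=="wrist" else cv2.INTER_CUBIC))
cv2.imwrite("pics/w3.png",np.hstack(ims))
E
```

```text
4.65 [ 0.6007 -0.1374  0.02  ] tilt [-0.004 -0.001 -1.   ] F [ 0.   0.3 -0.4] 0.3534092926112091
[np.float64(0.6007490213028218), np.float64(-0.1374220568576961), np.float64(0.01996000109747354), np.float64(-2.2266655408462244)]
```

View pics/w3.png

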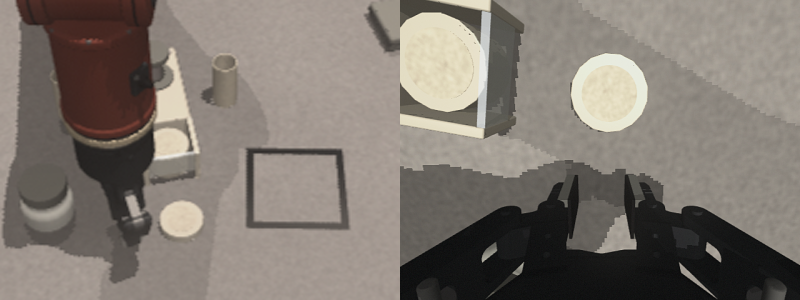

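Emit:
carry_out(
  rows=[
    {"slide":[0,0.001,0.01],"rotation":[0,0,0],"hand":0.03},
    {"slide":[0,0,0.006],"rotation":[0,0,0],"hand":0.03},
    {"slide":[0.01,0,0],"rotation":[0,0,0],"hand":0.03},
    {"slide":[0.01,0,0],"rotation":[0,0,0],"hand":0.03},
    {"slide":[0.007,0,0],"rotation":[0,0,0],"hand":0.03},
  ],
)

```text
clock: 5.17
eef_pos: [0.6039, -0.1085, 0.0079]
orientation: [-2.264, -2.178, -0.002]
ft_force: [-0.9, -0.0, -0.5]
finger_gap: 0.35
```

Emit:
carry_out(
  rows=[
    {"slide":[0.006,0,0],"rotation":[0,0,0],"hand":0.03},
    {"slide":[0.006,0,0],"rotation":[0,0,0],"hand":0.03},
    {"slide":[0.007,0,0],"rotation":[0,0,0],"hand":0.03},
    {"slide":[0.008,0,0],"rotation":[0,0,0],"hand":0.03},
    {"slide":[0.008,0,0],"rotation":[0,0,0],"hand":0.03},
  ],
)

```text
clock: 5.58
eef_pos: [0.6048, -0.075, 0.0075]
orientation: [2.265, 2.177, 0.0]
ft_force: [-0.5, -0.5, 0.4]
finger_gap: 0.35
```

```bash
python3 - <<'E'
from plan import *
from station import ctrl
s=state();print(s)
ims=[]
for n in ["scene","wrist"]:
    r=ctrl.snapshot(n);im=r["pixels"][:,:,::-1]
    if n=="scene": im=im[180:360,190:430]
    ims.append(cv2.resize(im,(400,300),interpolation=cv2.INTER_AREA if n=="wrist" else cv2.INTER_CUBIC))
cv2.imwrite("pics/w4.png",np.hstack(ims))
E
```

```text
5.5833 [ 0.6048 -0.075   0.0075] tilt [ 0. -0. -1.] F [-0.5 -0.5  0.4] 0.34997401760727204
[np.float64(0.6048010355666641), np.float64(-0.07503820275981547), np.float64(0.007502565782648782), np.float64(-2.2838252837296062)]
```

View pics/w4.png

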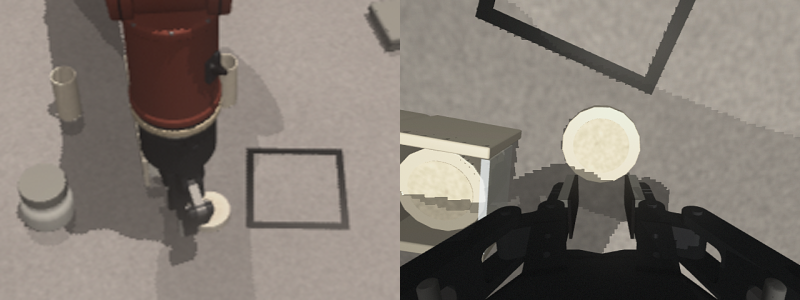

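The disc sits centred against both fingertips at (600,145) and is moving ahead of them. I'll go 4 mm lower for a better hold on the rim and keep pushing.

Emit:
carry_out(
  rows=[
    {"slide":[-0.003,0,0.002],"rotation":[0,0,0],"hand":0.03},
    {"slide":[0,0,0.002],"rotation":[0,0,0],"hand":0.03},
    {"slide":[0.005,0,0],"rotation":[0,0,0],"hand":0.03},
    {"slide":[0.008,0,0],"rotation":[0,0,0],"hand":0.03},
    {"slide":[0.009,0,0],"rotation":[0,0,0],"hand":0.03},
  ],
)

```text
clock: 6.1
eef_pos: [0.6054, -0.0566, 0.0032]
orientation: [-2.266, -2.175, 0.0]
ft_force: [-0.3, -0.9, -0.3]
finger_gap: 0.352
```

Emit:
carry_out(
  rows=[
    {"slide":[0.01,0,0],"rotation":[0,0,0],"hand":0.03},
    {"slide":[0.01,0,0],"rotation":[0,0,0],"hand":0.03},
    {"slide":[0.01,0,0],"rotation":[0,0,0],"hand":0.03},
    {"slide":[0.01,0,0],"rotation":[0,0,0],"hand":0.03},
    {"slide":[0.008,0,0],"rotation":[0,0,0],"hand":0.03},
  ],
)

```text
clock: 6.52
eef_pos: [0.6074, -0.0069, 0.0033]
orientation: [-2.264, -2.178, -0.0]
ft_force: [-0.1, -0.3, 0.2]
finger_gap: 0.35
```

Emit:
carry_out(
  rows=[
    {"slide":[0.007,0,0],"rotation":[0,0,0],"hand":0.03},
    {"slide":[0.006,0,0],"rotation":[0,0,0],"hand":0.03},
    {"slide":[0.005,0,0],"rotation":[0,0,0],"hand":0.03},
    {"slide":[0.003,0,0],"rotation":[0,0,0],"hand":0.03},
    {"slide":[0,0,0],"rotation":[0,0,0],"hand":0.03},
  ],
)

```text
clock: 6.93
eef_pos: [0.6082, 0.0129, 0.0033]
orientation: [-2.264, -2.178, -0.0]
ft_force: [0.4, 1.6, -0.3]
finger_gap: 0.352
```

```bash
python3 - <<'E'
from plan import *
from station import ctrl
s=state();print(s)
ims=[]
for n in ["scene","wrist"]:
    r=ctrl.snapshot(n);im=r["pixels"][:,:,::-1]
    if n=="scene": im=im[180:360,190:430]
    ims.append(cv2.resize(im,(400,300),interpolation=cv2.INTER_AREA if n=="wrist" else cv2.INTER_CUBIC))
cv2.imwrite("pics/w5.png",np.hstack(ims))
E
```

```text
6.9333 [0.6082 0.0129 0.0033] tilt [-0.  0. -1.] F [ 0.4  1.6 -0.3] 0.3524795863999528
[np.float64(0.6082243119786607), np.float64(0.012933960329603412), np.float64(0.0032840271810607446), np.float64(-2.235924069087038)]
```

View pics/w5.png

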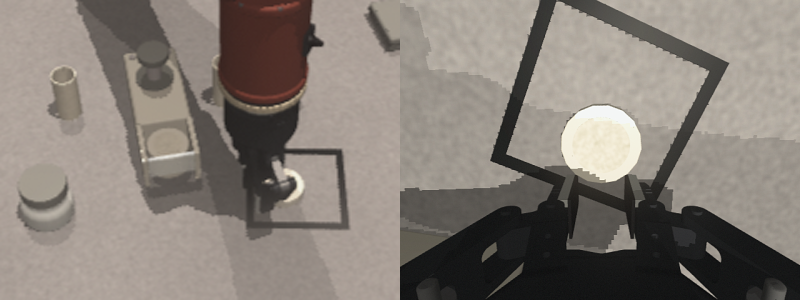

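The disc is entering the square but is still near its lower corner. About 16 mm of pushing is left.

Emit:
carry_out(
  rows=[
    {"slide":[0.005,0,0],"rotation":[0,0,0],"hand":0.03},
    {"slide":[0.006,0,0],"rotation":[0,0,0],"hand":0.03},
    {"slide":[0.004,0,0],"rotation":[0,0,0],"hand":0.03},
    {"slide":[0.002,0,0],"rotation":[0,0,0],"hand":0.03},
    {"slide":[0,0,0],"rotation":[0,0,0],"hand":0.03},
  ],
)

```text
clock: 7.45
eef_pos: [0.6089, 0.0302, 0.0033]
orientation: [-2.264, -2.178, -0.0]
ft_force: [-0.4, -0.6, 1.2]
finger_gap: 0.352
```

Emit:
carry_out(
  rows=[
    {"slide":[-0.006,0,0],"rotation":[0,0,0],"hand":0.03},
    {"slide":[-0.012,0,0],"rotation":[0,0,0],"hand":0.03},
    {"slide":[-0.015,0,0],"rotation":[0,0,0],"hand":0.03},
    {"slide":[0,0,-0.03],"rotation":[0,0,0],"hand":0.03},
    {"slide":[0,0,-0.04],"rotation":[0,0,0],"hand":0.03},
  ],
)

```text
clock: 7.87
eef_pos: [0.6046, -0.0071, 0.0711]
orientation: [-2.267, -2.171, 0.01]
ft_force: [1.8, 0.6, 0.6]
finger_gap: 0.355
```

```bash
python3 - <<'E'
from plan import *
from station import ctrl
s=state();print(s)
r=ctrl.snapshot("wrist");cv2.imwrite("pics/w6.png",r["pixels"][:,:,::-1]);np.savez("wrist6.npz",**r)
E
```

```text
7.8667 [ 0.6046 -0.0071  0.0711] tilt [-0.007 -0.002 -1.   ] F [1.8 0.6 0.6] 0.3549568583700132
[np.float64(0.6045958727906124), np.float64(-0.0071166562597117155), np.float64(0.07107138462808073), np.float64(-2.472156795619033)]
```

View pics/w6.png

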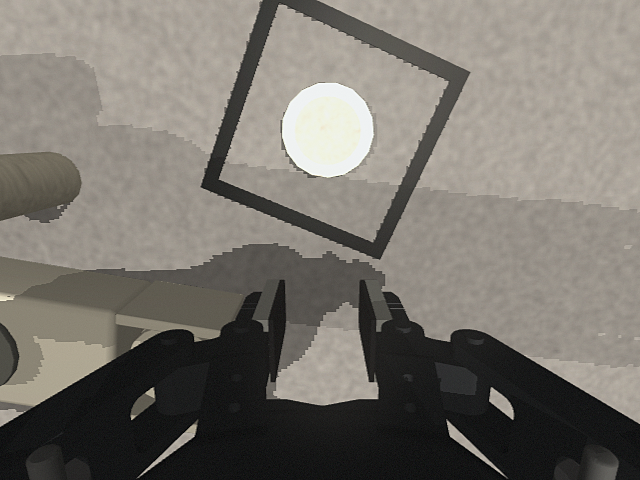

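The disc at (327,130) lies well inside the tape on all sides. I'll raise the arm clear and check from above. The arm has to move aside, as the top view needs a clear line of sight.

Emit:
carry_out(
  rows=[
    {"slide":[0,0,-0.04],"rotation":[0,0,0],"hand":0.03},
    {"slide":[0,0,-0.04],"rotation":[0,0,0],"hand":0.03},
    {"slide":[0,0,-0.04],"rotation":[0,0,0],"hand":0.03},
    {"slide":[-0.03,0,-0.02],"rotation":[0,0,0],"hand":0.03},
    {"slide":[-0.04,0,0],"rotation":[0,0,0],"hand":0.03},
  ],
)

```text
clock: 8.33
eef_pos: [0.6076, -0.0723, 0.2187]
orientation: [2.256, 2.18, 0.011]
ft_force: [1.3, -1.2, -0.4]
finger_gap: 0.345
```

Emit:
carry_out(
  rows=[
    {"slide":[-0.04,0,0],"rotation":[0,0,0],"hand":0.03},
    {"slide":[-0.04,0,0],"rotation":[0,0,0],"hand":0.03},
    {"slide":[-0.04,0,0],"rotation":[0,0,0],"hand":0.03},
    {"slide":[-0.03,0,0],"rotation":[0,0,0],"hand":0.03},
    {"slide":[0,0,0],"rotation":[0,0,0],"hand":0.03},
  ],
)

```text
clock: 8.75
eef_pos: [0.5956, -0.2339, 0.2139]
orientation: [2.275, 2.162, -0.005]
ft_force: [-1.4, -0.2, 1.3]
finger_gap: 0.353
```

```bash
python3 - <<'E'
from plan import *
from station import ctrl
s=state();print(s)
r=ctrl.snapshot("top");cv2.imwrite("pics/t7.png",cv2.resize(r["pixels"][155:305,260:460,::-1],None,fx=4,fy=4,interpolation=cv2.INTER_CUBIC))
r=ctrl.snapshot("scene");cv2.imwrite("pics/s7.png",r["pixels"][:,:,::-1])
E
```

```text
8.75 [ 0.5956 -0.2339  0.2139] tilt [ 0.    -0.004 -1.   ] F [-1.4 -0.2  1.3] 0.35271823609692815
[np.float64(0.5955746194433078), np.float64(-0.23386288627932067), np.float64(0.21390493311710432), np.float64(-2.8982460946549815)]
```

View pics/t7.png

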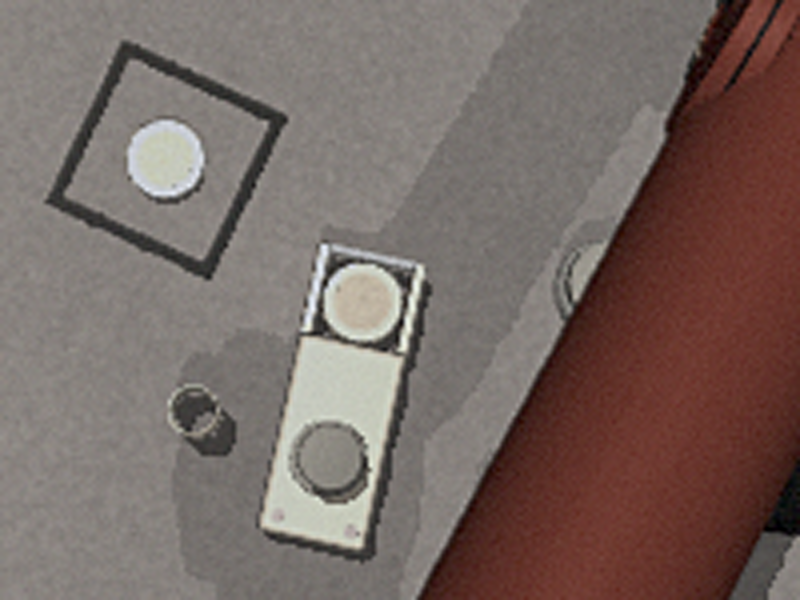

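View pics/s7.png

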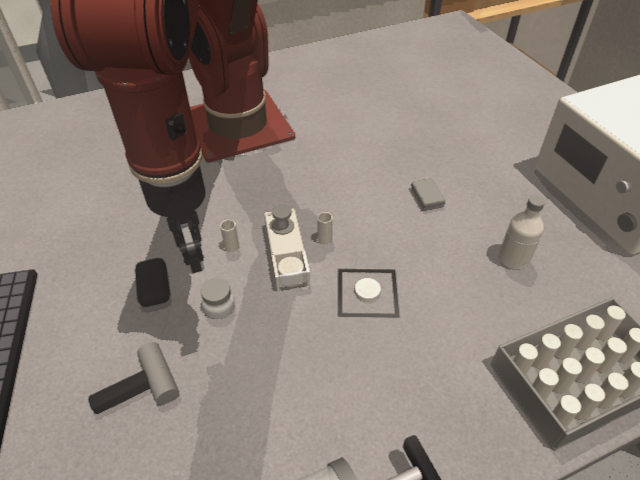

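The disc is centred in the square at (166,159) in the top crop. The plunger is up, everything else stands where it was, and the arm is well above the table. I'll let it settle, then hand in.

Emit:
carry_out(
  rows=[
    {"slide":[0,0,0],"rotation":[0,0,0],"hand":0.03},
    {"slide":[0,0,0],"rotation":[0,0,0],"hand":0.03},
    {"slide":[0,0,0],"rotation":[0,0,0],"hand":0.03},
  ],
)

```text
clock: 9.1
eef_pos: [0.5992, -0.2222, 0.2132]
orientation: [-2.262, -2.179, -0.001]
ft_force: [0.9, -0.1, 0.3]
finger_gap: 0.348
```

```bash
python3 -c "
from station import ctrl
print(ctrl.close_job())"
```

```text
the job is handed in; nothing more can be done
None
```

I pressed the plunger once, down to its stop (about 38 N at z = 0.060 m), and it came back up. One disc came out, and I pushed it along the table with two slightly open fingertips into the taped square, then raised the arm clear. The job was handed in at about 9.1 s.

- **Disc:** in the last top and scene pictures it lies near the middle of the square, well inside the tape on all sides.
- **Dispenser:** the plunger is up, and a disc still shows at the top of the magazine. I did not count the three left inside.
- **Other things:** the jar, both tubes, bottle, mouse, sensor and case look unmoved in the last scene view. The arm partly hid the jar and tube2 from the top camera.
- **Arm:** the gripper finished at z ≈ 0.21 m with the wrist force near zero, touching nothing. No check failed or disagreed.

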